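# Unlock the bench scale and load two check weights

## Task

Get the bench scale ready for its check: first unscrew the red transit-lock knob counter-clockwise, letting it rise, until it is fully up at its stop. Only then stand exactly two of the three brass weights upright on the weighing pan, set down without dropping them, and leave the other one standing on the blue mat. Do not disturb the bottle, the beaker or the screwdriver.

Things in the scene. Friction and masses are not known exactly. Their poses are not given: they have to be found in the camera images.
- lock_knob (a joint): Angle of the red transit-lock knob, rad. 0 = screwed fully down (locked), 3.0 = fully unscrewed, at its upper stop. It starts somewhere between 0.1 and 0.7. It grows counter-clockwise seen from above, and the knob rises 6 mm per rad as it turns (18 mm in all), so a grasp must rise with it. It turns against a friction of about 0.1 N m and stays where it is left. Both ends are hard stops.
- lock_grip (a point): Place to grip the red knob: on its vertical axis, 13 mm below its top; it turns and rises with the knob. The grip is an upright bar 44 mm long (along this point's x axis), 14 mm thick (along y) and 40 mm high, on a round foot 44 mm across whose top lies 25 mm below this point. The scale's top is clear around it: the grey boss under the foot is 56 mm across.
- pan_centre (a point): Centre of the top face of the scale's weighing pan, a flat square aluminium plate 170 x 170 mm, 60 mm above the bench. x and y run along its edges, z is up. The white scale body under it is 220 mm (x) by 320 mm (y), 50 mm high, fixed; its middle lies 60 mm towards +y of this point, and the red knob's axis at x +20, y +170 mm from it. Fully raised, the knob tops out 130 mm above the bench: carry weights over or around it without bumping it.
- mat_centre (a point): Centre of the top face of the blue mat, 170 x 170 mm and 4 mm thick, fixed to the bench. x and y run along its edges. The weights stand on it at about (x, y) = (-40, -40), (-40, +40) and (+40, 0) mm from this point, each within 6 mm.
- weight1_mid (a point): Middle (26 mm above its underside) of a brass check weight standing on the mat: body 36 mm across and 34 mm high, then a thin neck and a 24 mm button, 52 mm high in all, about 250 g. All three weights are alike. z points up.
- weight2_mid (a point): Middle (26 mm above its underside) of a brass check weight standing on the mat: body 36 mm across and 34 mm high, then a thin neck and a 24 mm button, 52 mm high in all, about 250 g. All three weights are alike. z points up.
- weight3_mid (a point): Middle (26 mm above its underside) of a brass check weight standing on the mat: body 36 mm across and 34 mm high, then a thin neck and a 24 mm button, 52 mm high in all, about 250 g. All three weights are alike. z points up.
- bottle: Bystander: amber bottle with blue cap, 60 mm across, 130 mm high; origin at the centre of its underside. Leave it alone.
- beaker: Bystander: glass beaker, 72 mm across, 85 mm high; origin at the centre of its underside. Leave it alone.
- screwdriver: Bystander: screwdriver lying on the bench to the left of the scale, along its own x axis. Leave it alone.
Mind the look-alikes: they are no part of the job. What is shaped like the part that bears weight2_mid but white is not meant. Of the things shaped like the part that bears mat_centre, the blue one is meant.

How it is judged:
By the outcome, as a careful person would: the job done as asked, in the order asked, and still so for the second after the job is handed in, with the robot touching nothing.
It also fails if it takes over 72 s, if anything falls off the work surface, if the arm or the gripper's body presses on something with over 40 N, if the wrist force passes 120 N, or if a joint passes its speed limit or range.

## Robot

A 6-joint arm with a two-finger parallel gripper is mounted at the origin on the work surface. World frame = base frame: x ahead of the robot, y to its left, z up, the work surface at z = 0. Lengths are in mm, angles in degrees, forces in N, time in s.
With the tool pointing down it reaches from about 350 to 850 mm from the base axis. Payload 8.1 kg.
Tool frame: the origin (TCP) lies at the very end of the fingers, on their centre line; the grasp point (between the pads) lies 19 mm behind it; z points along the fingers, y is the direction in which the jaws open and shut (so a half turn about z gives the same grasp; the last joint's range is limited). The gripper opens to 85 mm and grips with 20 to 120 N. Pads are 22 mm wide; open, the fingers measure 114 mm over their backs; the gripper's body (76 mm by 85 mm) begins 54 mm behind the grasp point. The pads swing forward as they close: fully open they stand 13 mm farther back than shut.
Start: joints at [66.268, 7.471, 85.268, -0, 87.261, -4.893], TCP at [193.723, 567.87, 231.292] pointing down, gripper open.
Joint ranges: [-169.43, 169.43], [-51.17, 129.36], [1.28, 143.12], [-76.62, 256.62], [0, 156.53], [-152.29, 152.29]. Speed limits (degrees/s): [136.94, 136.94, 159.86, 180, 180, 180].

## Interface

Orientations are given as [roll, pitch, yaw] about the fixed x, y, z axes, in that order (R = Rz(yaw) Ry(pitch) Rx(roll)).
In Python, from bench import r gives the robot as it stands.
- The arm moves only by the shell command python3 -m jog 'ROWS' [OPENING] [FORCE]. ROWS is JSON, a list of rows, each a list of 6 numbers: the shift along the tool's x, y, z normalised to -1 to 1, where 1 is 0.25 m, then the turn, a rotation vector about the tool's x, y, z normalised to -1 to 1, where 1 is pi rad. In form: [[x, y, z, ax, ay, az], ...]. A call has 1 to 10 rows; each row is the pose to reach, as a shift and turn from the pose commanded when the call began, along the tool's axes at that moment, turning the shorter way round; what a row does not reach only later rows make up. A row lasts 1/10 s, in which the tool goes at most 50 mm and 8.59 degrees, less where a joint would pass 70% of its speed; a pose out of reach is approached as far as the arm can. A call with a number of a shift or a turn outside -1 to 1 is refused whole. A call with a gripper value outside its range is refused whole. OPENING is the opening, from 0 (shut) to 1 (fully open), set as the call begins (- or left out, the last holds). The fingers move at their own pace and stop on an object; FORCE is the grip in N (left out, the last holds). Time passes only in rows, so rows that repeat a pose let the fingers close. It gives the time, the measured TCP pose, the force and the opening at its end, in the units of the state.
- r.sense(): the state, without advancing time (a new reading comes with each control period).
- r.snapshot(name): name is "side" or "top"; returns a dict with "pixels" (384x512x3 uint8, red, green, blue), "intrinsics" (3x3 intrinsics, pixels), "extrinsics" (4x4, takes a point from camera to world coordinates). Camera axes: x right, y down, z forward; pixel columns grow to the right and rows downward; lengths in mm; the calibration is good to about 2 mm. A picture is of the moment at which its call begins. There is no depth.
- r.hand_in(): hands the job in, once; it reports no verdict.
The state is a dict: "time": time; "joint_pos": joint angles; "qd": joint speeds; "joint_efforts": joint torques, N m; "tool_pos": TCP position; "tcp_rot": TCP orientation; "ft_force": force on the tool from outside, world axes, zero at the start; "wrist_torque": the same for the moment, N m; "finger_gap": finger opening in mm.
Only numpy, scipy, OpenCV 4.12 (cv2) and the standard library are available. Lean on these libraries where they do the work, as an engineer would, in place of code of your own. Each camera call takes 0.05 s, during which the arm holds its last target.

## Working session

There is one attempt and no reset: what is moved stays moved. The work goes in short steps, Python scripts to look and compute and a shell command to move; the robot and the scene stay as the last step left them, time stands still between calls to the robot, and variables do not carry over. Pictures are saved under pics/ and viewed, and the job is handed in when it is done.

```bash
ls; mkdir -p pics; python3 - <<'E'
from bench import r
import cv2,numpy as np
print(r.sense())
for n in("side","top"):
    s=r.snapshot(n); cv2.imwrite(f"pics/{n}0.png",s["pixels"][:,:,::-1]); print(n,s["intrinsics"],s["extrinsics"])
E
```

```text
pics
{'time': 0.0, 'joint_pos': array([ 6.62686175e+01,  7.51580730e+00,  8.53320034e+01, -2.01742389e-03,
        8.72605530e+01, -4.89202845e+00]), 'qd': array([-0.06063211,  0.06551368,  0.07298243, -0.01890164,  0.10241093,
        0.06315745]), 'joint_efforts': array([ 1.81985306e-03, -5.69394600e+01, -5.00562465e+01,  1.23264849e-04,
        1.45119932e-02, -3.29285126e-05]), 'tool_pos': array([193.501624  , 567.34293967, 230.21103076]), 'tcp_rot': array([-1.79891859e+02, -7.23347884e-03,  1.61160737e+02]), 'ft_force': array([ 0.69212082,  0.34067124, -0.51438333]), 'wrist_torque': array([ 0.00333804, -0.04617039,  0.02127988]), 'finger_gap': 85.37601207112417}
side [[347.1984303    0.         255.44420117]
 [  0.         347.1984303  188.37120955]
 [  0.           0.           1.        ]] [[ 7.23107914e-01 -3.98303590e-01  5.64330750e-01  3.12827906e+01]
 [-6.90501645e-01 -4.38068565e-01  5.75589620e-01 -4.71169123e+02]
 [ 1.79561494e-02 -8.05884720e-01 -5.91800131e-01  6.38147202e+02]
 [ 0.00000000e+00  0.00000000e+00  0.00000000e+00  1.00000000e+00]]
top [[469.15142605   0.         252.12385761]
 [  0.         469.15142605 191.81852339]
 [  0.           0.           1.        ]] [[ 1.31876017e-02 -9.80103388e-01  1.98049075e-01  2.91772478e+02]
 [-9.99812615e-01 -1.57321104e-02 -1.12798515e-02  6.27563622e+01]
 [ 1.41711506e-02 -1.97863209e-01 -9.80127200e-01  1.34871021e+03]
 [ 0.00000000e+00  0.00000000e+00  0.00000000e+00  1.00000000e+00]]
```

View pics/side0.png

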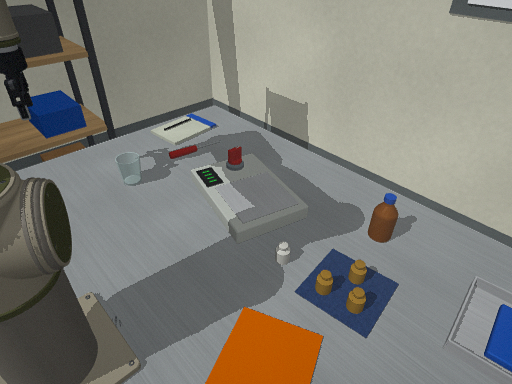

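View pics/top0.png

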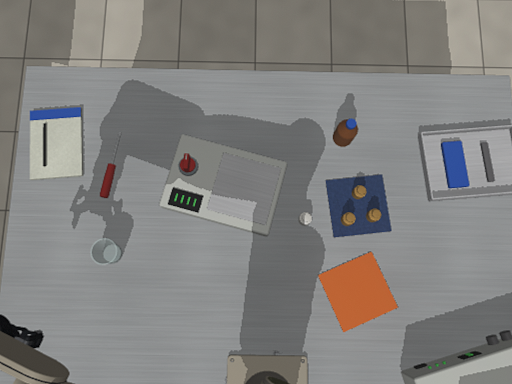

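```bash
python3 - <<'E'
import cv2
t=cv2.imread("pics/top0.png");s=cv2.imread("pics/side0.png")
def c(im,x,y,w,h,k,n): cv2.imwrite(f"pics/{n}.png",cv2.resize(im[y:y+h,x:x+w],None,fx=k,fy=k,interpolation=cv2.INTER_CUBIC))
c(t,155,125,140,115,5.5,"c1");c(t,320,170,80,70,8,"c2");c(s,180,130,140,110,5.5,"c3");c(s,290,245,112,90,7,"c4")
E
```

```text
(no output)
```

View pics/c1.png

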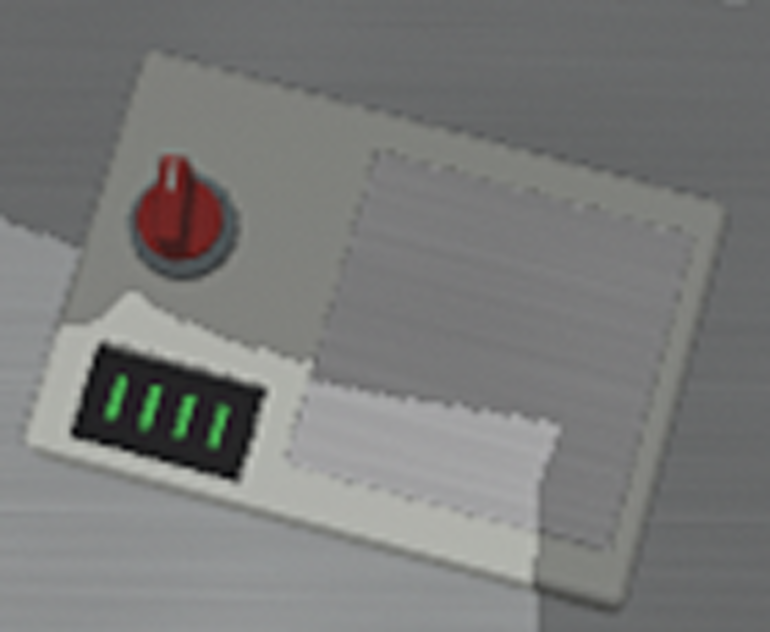

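View pics/c2.png

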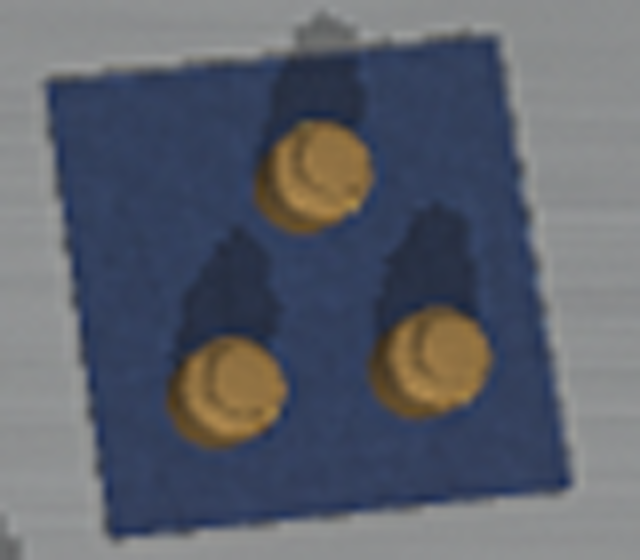

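View pics/c3.png

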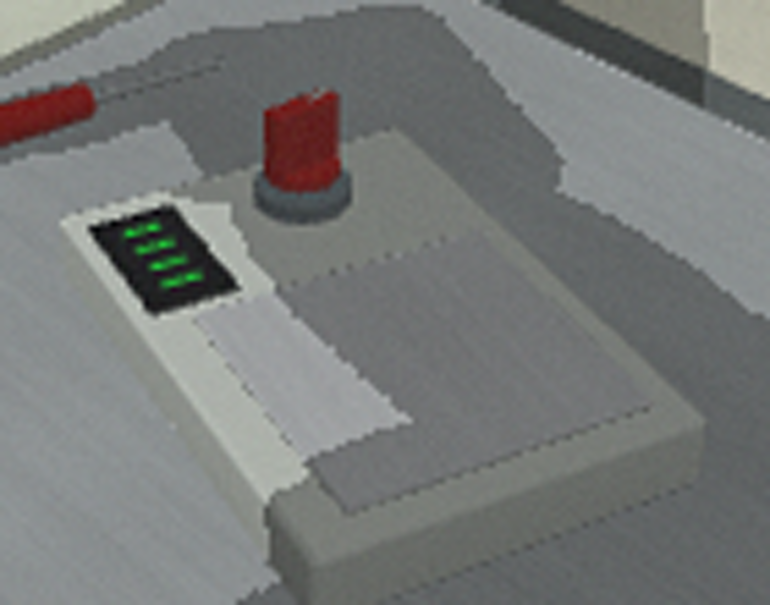

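View pics/c4.png

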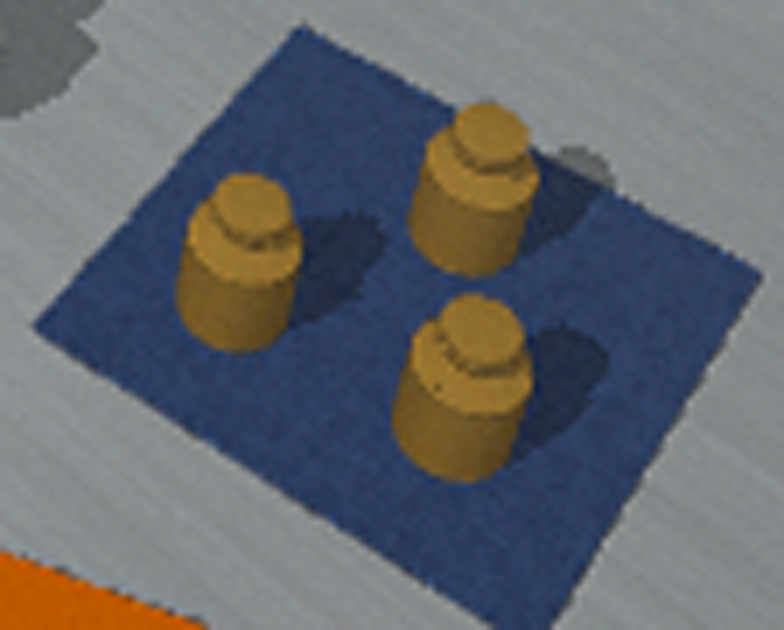

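```bash
cat > h.py <<'E'
import numpy as np
CAM={'side':(np.array([[347.1984303,0,255.44420117],[0,347.1984303,188.37120955],[0,0,1]]),np.array([[ 7.23107914e-01,-3.98303590e-01,5.64330750e-01,3.12827906e+01],[-6.90501645e-01,-4.38068565e-01,5.75589620e-01,-4.71169123e+02],[1.79561494e-02,-8.05884720e-01,-5.91800131e-01,6.38147202e+02]])),
'top':(np.array([[469.15142605,0,252.12385761],[0,469.15142605,191.81852339],[0,0,1]]),np.array([[1.31876017e-02,-9.80103388e-01,1.98049075e-01,2.91772478e+02],[-9.99812615e-01,-1.57321104e-02,-1.12798515e-02,6.27563622e+01],[1.41711506e-02,-1.97863209e-01,-9.80127200e-01,1.34871021e+03]]))}
CR={'c1':('top',155,125,5.5),'c2':('top',320,170,8),'c3':('side',180,130,5.5),'c4':('side',290,245,7)}
def px(c,u,v):
    n,x,y,k=CR[c]; return n,(u+.5)/k+x-.5,(v+.5)/k+y-.5
def atz(n,u,v,z):
    K,E=CAM[n]; d=E[:,:3]@np.linalg.inv(K)@[u,v,1]; return E[:,3]+d*(z-E[2,3])/d[2]
def proj(n,p):
    K,E=CAM[n]; q=K@(E[:,:3].T@(np.array(p)-E[:,3])); return q[:2]/q[2]
def fitsq(P,Q):  # 2D rigid: P model->Q
    P=np.array(P,float);Q=np.array(Q,float);a=P-P.mean(0);b=Q-Q.mean(0)
    th=np.arctan2((a[:,0]*b[:,1]-a[:,1]*b[:,0]).sum(),(a*b).sum());R=np.array([[np.cos(th),-np.sin(th)],[np.sin(th),np.cos(th)]])
    t=Q.mean(0)-R@P.mean(0);res=Q-(P@R.T+t); return th,t,res
E
python3 - <<'E'
from h import *
np.set_printoptions(precision=1,suppress=True)
f=lambda c,l,z:np.array([atz(*px(c,*p),z)[:2] for p in l])
# scale: +y toward knob; image-left=+y world. pan corners: TL(+y,+x?),TR,BR,BL
pan=[(377,152),(697,236),(607,548),(288,458)]; body=[(150,55),(724,207),(618,603),(30,445)]
P=[(85,85),(85,-85),(-85,-85),(-85,85)]; B=[(110,220),(110,-100),(-110,-100),(-110,220)]
Q=np.vstack([f('c1',pan,60),f('c1',body,50)])
th,t,res=fitsq(P+B,Q);print('pan',np.degrees(th),t);print(res)
R=lambda th:np.array([[np.cos(th),-np.sin(th)],[np.sin(th),np.cos(th)]])
k=R(th)@[20,170]+t;print('knob axis',k, [ (np.array(proj('top',[*k,z]))-[155,125])*5.5 for z in(74,115)],[ (np.array(proj('side',[*k,z]))-[180,130])*5.5 for z in(74,115)])
p2=[(284,283),(470,230),(655,407),(350,513)]
S=f('c3',[(482,232),(652,407),(347,514)],60);print('pan side',S,(np.array([P[0],P[1],P[2]])@R(th).T+t))
for z in (50,): print(f('c1',[(184,226)],56))
mat=[(47,80),(497,38),(572,488),(112,537)]
tm,m,res=fitsq(P,f('c2',mat,4));print('mat',np.degrees(tm),m);print(res)
print('mat side',f('c4',[(303,25),(762,275),(35,325)],4))
for a in[(-40,-40),(-40,40),(40,0)]:print('exp',R(tm)@a+m)
print('w top',f('c2',[(337,162),(245,378),(452,347)],56));print('w side',f('c4',[(490,133),(253,207),(483,327)],56))
# knob pointer/bar ends
print('bar',f('c1',[(173,157),(181,250)],115))
E
```

```text
pan -14.36510271862091 [563.   70.5]
[[-0.5  0.2]
 [-0.4 -1. ]
 [ 1.8  2. ]
 [ 2.9 -1.1]
 [-4.5 -3.3]
 [-2.5  4.9]
 [ 3.2  4.1]
 [-0.  -5.8]]
knob axis [624.5 230.2] [array([178.3, 217.1]), array([168.3, 195.9])] [array([298.3, 162.7]), array([297. ,  98.8])]
pan side [[667.2 128.4]
 [619.5 -35. ]
 [459.1   7.6]] [[666.4 131.8]
 [624.2 -32.9]
 [459.5   9.3]]
[[625.7 230.7]]
mat 6.7771342776539 [ 529.4 -262. ]
[[ 0.  -0.7]
 [-1.4  1. ]
 [ 0.7  0.8]
 [ 0.6 -1.1]]
mat side [[ 604.7 -169. ]
 [ 623.4 -336.8]
 [ 435.7 -189.1]]
exp [ 494.4 -306.4]
exp [ 485.  -226.9]
exp [ 569.1 -257.2]
w top [[ 563.7 -261.4]
 [ 486.2 -226.6]
 [ 498.3 -299.5]]
w side [[ 562.9 -261.8]
 [ 484.  -228.9]
 [ 497.5 -301.4]]
bar [[645.6 229.9]
 [598.3 224. ]]
```

```bash
python3 - <<'E'
from h import *
import cv2
out=[]
for n,x,y,k in(('top',172,143,12),('side',220,138,12)):
    im=cv2.imread(f"pics/{n}0.png")[y:y+38,x:x+32]; base=cv2.resize(im,None,fx=k,fy=k,interpolation=cv2.INTER_CUBIC)
    row=[base]
    for q in (0.3,):
        pass
    for yaw in(0,8):
        b=base.copy();a=np.radians(yaw);z=112+6*(a+.2507);R=np.array([[np.cos(a),-np.sin(a)],[np.sin(a),np.cos(a)]])
        for zz in(z,z-38):
            pts=[(proj(n,[*(R@c+[624.8,230.5]),zz])-[x,y]+.5)*k for c in((22,7),(22,-7),(-22,-7),(-22,7))]
            cv2.polylines(b,[np.int32(pts)],True,(0,255,0) if zz==z else (255,255,0),1)
        row.append(b)
    out.append(np.hstack(row))
o=np.vstack(out);print(o.shape);cv2.imwrite("pics/k.png",cv2.resize(o,None,fx=.65,fy=.65))
E
```

```text
(912, 1152, 3)
```

View pics/k.png

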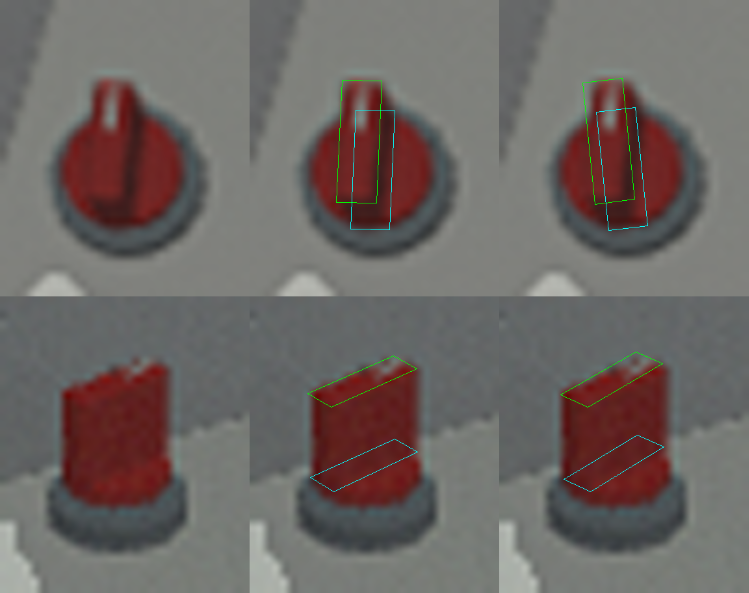

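```bash
cat >> h.py <<'E'
from scipy.spatial.transform import Rotation as Ro
def rel(tp,tyaw,p=None,rpy=None,extra=True):
    if p is None:
        from bench import r
        s=r.sense(); p,rpy=s['tool_pos'],s['tcp_rot']
    A=Ro.from_euler('xyz',rpy,degrees=True);B=Ro.from_euler('xyz',[180,0,tyaw],degrees=True)
    d=A.inv().apply(np.array(tp)-p)/250; w=(A.inv()*B).as_rotvec()/np.pi
    print('shift',np.round(d,4),'turn',np.round(w,4))
E
python3 - <<'E'
from h import *
rel([624.5,229.5,230],1,[193.723,567.87,231.292],[180,0,161.16])
E
```

```text
shift [-2.0679 -0.7245  0.0052] turn [ 0.     -0.      0.8898]
```

```bash
python3 -m jog '[[-0.2,-0.07,0,0,0,0.045],[-0.4,-0.14,0,0,0,0.09],[-0.6,-0.21,0,0,0,0.135],[-0.8,-0.28,0,0,0,0.18],[-1,-0.35,0,0,0,0.225],[-1,-0.35,0,0,0,0.27],[-1,-0.35,0,0,0,0.315],[-1,-0.35,0,0,0,0.36],[-1,-0.35,0,0,0,0.405],[-1,-0.35,0,0,0,0.44]]' 1; python3 - <<'E'
from h import *
rel([624.5,229.5,230],1)
E
```

```text
time: 1.1
tool_pos: [402.0, 404.0, 230.7]
tcp_rot: [-180.0, 0.0, 81.6]
ft_force: [-0.8, -1.0, 0.1]
finger_gap: 85.2
shift [-0.5608  0.9824  0.0025] turn [-0.000e+00  4.000e-04  4.479e-01]
```

```bash
python3 -m jog '[[-0.11,0.2,0,0,0,0.045],[-0.22,0.39,0,0,0,0.09],[-0.33,0.58,0,0,0,0.135],[-0.44,0.78,0,0,0,0.18],[-0.56,0.98,0,0,0,0.225],[-0.56,0.98,0,0,0,0.27],[-0.56,0.98,0,0,0,0.315],[-0.56,0.98,0,0,0,0.36],[-0.56,0.98,0,0,0,0.405],[-0.56,0.98,0,0,0,0.447]]' 0.5; python3 - <<'E'
from h import *
rel([624.5,229.5,110],1)
E
```

```text
time: 2.1
tool_pos: [624.9, 231.2, 230.4]
tcp_rot: [180.0, 0.1, 1.1]
ft_force: [0.5, -0.0, 0.5]
finger_gap: 43.0
shift [-0.0011  0.0065  0.4817] turn [0.0001 0.0004 0.0008]
```

```bash
python3 -m jog '[[0,0.006,0.15,0,0,0],[0,0.006,0.3,0,0,0],[0,0.006,0.4,0,0,0],[0,0.006,0.4,0,0,0]]' 0.5; python3 - <<'E'
from h import *
from bench import r
import cv2
print(r.sense()['joint_pos'])
o=[]
for n,x,y in(("side",195,95),("top",150,115)):
    s=r.snapshot(n)["pixels"][:,:,::-1]; o.append(cv2.resize(s[y:y+90,x:x+80],None,fx=5,fy=5,interpolation=cv2.INTER_CUBIC))
cv2.imwrite("pics/a1.png",np.hstack(o))
E
```

```text
time: 2.5
tool_pos: [621.4, 228.9, 125.1]
tcp_rot: [179.9, 0.6, 1.5]
ft_force: [-0.7, -0.4, -0.7]
finger_gap: 42.6
[ 1.57870417e+01  2.13429352e+01  8.03037594e+01 -1.06207365e-03
  7.89326365e+01  1.04286741e+02]
```

View pics/a1.png

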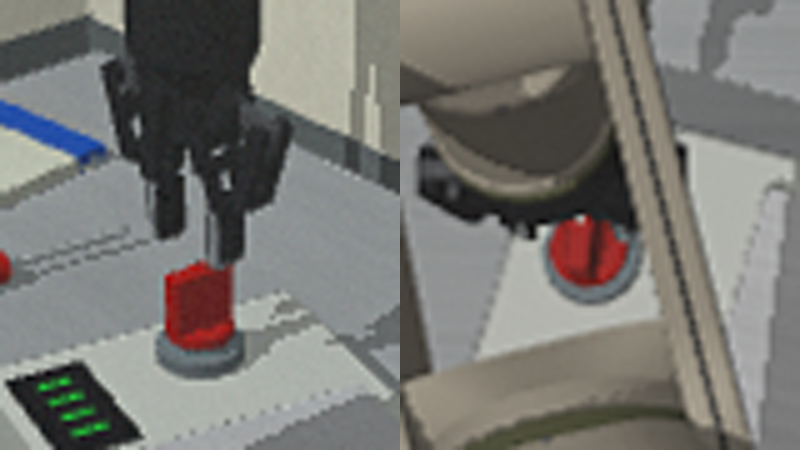

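```bash
python3 - <<'E'
from h import *
from bench import r
s=r.sense();print(s['tool_pos'],s['tcp_rot'],s['qd'])
rel([624.5,229.5,82],1)
E
```

```text
[624.73654593 229.82801348 131.07283175] [1.79977769e+02 8.37651191e-02 1.50029990e+00] [-0.05352442 -1.83867378 -2.55570907  0.09239726  0.1080454  -0.06232043]
shift [-0.0007  0.0012  0.1963] turn [0.0001 0.0005 0.0028]
```

```bash
python3 -m jog '[[0,0.001,0.05,0,0,0],[0,0.001,0.1,0,0,0],[0,0.001,0.15,0,0,0],[0,0.001,0.18,0,0,0],[0,0.001,0.194,0,0,0],[0,0.001,0.194,0,0,0],[0,0.001,0.194,0,0,0]]' 0.5; python3 - <<'E'
from h import *
from bench import r
import cv2
s=r.snapshot("side")["pixels"][:,:,::-1];x,y=195,95
cv2.imwrite("pics/a2.png",cv2.resize(s[y:y+90,x:x+80],None,fx=6,fy=6,interpolation=cv2.INTER_CUBIC))
print(r.sense()['tool_pos'],r.sense()['ft_force'])
E
```

```text
time: 3.3
tool_pos: [625.4, 229.8, 83.1]
tcp_rot: [-180.0, -0.0, 1.5]
ft_force: [0.3, 0.7, 0.4]
finger_gap: 42.6
[625.57720885 229.81443674  83.46325961] [0.30244949 0.73365913 0.64366153]
```

View pics/a2.png

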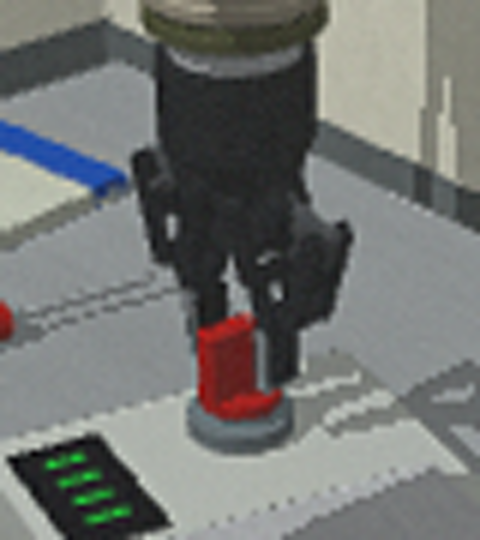

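The fingers straddle the bar (bar at about (225,365), fingers at (205,310) and (280,365)), with clearance above the foot. I'll close on it.

```bash
python3 -m jog '[[0,0,0,0,0,0],[0,0,0,0,0,0],[0,0,0,0,0,0],[0,0,0,0,0,0],[0,0,0,0,0,0],[0,0,0,0,0,0]]' 0 50; python3 - <<'E'
from bench import r
s=r.sense();print(s['tool_pos'],s['tcp_rot'],s['ft_force'],s['wrist_torque'],s['finger_gap'])
E
```

```text
time: 3.95
tool_pos: [625.6, 230.5, 84.0]
tcp_rot: [-179.9, -0.1, 1.5]
ft_force: [-2.0, 3.0, 6.2]
finger_gap: 13.2
[625.55421192 230.53068005  84.02220471] [-1.79929343e+02 -7.90958367e-02  1.51465671e+00] [-1.97038205  3.04786686  6.23704635] [ 0.50752273  0.42546828 -0.08593999] 13.157349463566952
```

```bash
python3 -m jog '[[0,0,-0.002,0,0,-0.028],[0,0,-0.004,0,0,-0.056],[0,0,-0.006,0,0,-0.084],[0,0,-0.008,0,0,-0.112],[0,0,-0.0105,0,0,-0.14],[0,0,-0.0127,0,0,-0.168],[0,0,-0.0148,0,0,-0.196],[0,0,-0.0169,0,0,-0.224],[0,0,-0.019,0,0,-0.252],[0,0,-0.021,0,0,-0.28]]'; python3 - <<'E'
from bench import r
s=r.sense();print(s['tool_pos'],s['tcp_rot'],s['ft_force'],s['wrist_torque'],s['finger_gap'],s['joint_pos'])
E
```

```text
time: 4.95
tool_pos: [625.3, 231.2, 89.3]
tcp_rot: [-180.0, -0.1, 52.1]
ft_force: [-3.6, 5.0, 6.0]
finger_gap: 13.1
[625.30607144 231.15514087  89.27746684] [-1.79969658e+02 -1.31975683e-01  5.21365430e+01] [-3.58479483  5.03027833  6.04958304] [ 0.93887223  0.56914583 -0.15868374] 13.093323996698855 [15.82671511 23.24201151 81.80641045  0.10628743 74.86322023 53.66246208]
```

```bash
python3 -m jog '[[0,0,-0.002,0,0,-0.028],[0,0,-0.004,0,0,-0.056],[0,0,-0.006,0,0,-0.084],[0,0,-0.008,0,0,-0.112],[0,0,-0.0105,0,0,-0.14],[0,0,-0.0127,0,0,-0.168],[0,0,-0.0148,0,0,-0.196],[0,0,-0.0169,0,0,-0.224],[0,0,-0.019,0,0,-0.252],[0,0,-0.021,0,0,-0.28]]'; python3 -m jog '[[0,0,-0.002,0,0,-0.028],[0,0,-0.004,0,0,-0.056],[0,0,-0.006,0,0,-0.084],[0,0,-0.008,0,0,-0.112],[0,0,-0.0105,0,0,-0.14],[0,0,-0.0127,0,0,-0.168],[0,0,-0.0148,0,0,-0.196],[0,0,-0.0169,0,0,-0.224],[0,0,-0.019,0,0,-0.252],[0,0,-0.019,0,0,-0.252]]';python3 - <<'E'
from bench import r
s=r.sense();print(s['tool_pos'],s['tcp_rot'],s['ft_force'],s['wrist_torque'],s['finger_gap'],s['joint_pos'])
E
```

```text
time: 5.95
tool_pos: [624.7, 231.4, 94.6]
tcp_rot: [180.0, -0.1, 102.5]
ft_force: [-6.8, 6.3, 8.0]
finger_gap: 13.3
time: 6.95
tool_pos: [624.1, 231.1, 99.3]
tcp_rot: [180.0, -0.1, 147.9]
ft_force: [-9.6, 5.5, 10.3]
finger_gap: 13.3
[624.13997133 231.14737705  99.26923575] [ 1.79958928e+02 -1.24900048e-01  1.47891793e+02] [-9.60515136  5.52731667 10.26871433] [0.84764797 1.6893344  0.06240233] 13.322595553858925 [ 15.84382428  22.65750176  81.45188022   0.12396892  75.94380219
 -42.07808846]
```

```bash
cat > st.py <<'E'
from bench import r
s=r.sense()
for k in('tool_pos','tcp_rot','ft_force','wrist_torque'):print(k,s[k].round(2),end=' ')
print(s['finger_gap'])
E
python3 -m jog '[[0,0,-0.0008,0,0,-0.011],[0,0,-0.0017,0,0,-0.022],[0,0,-0.0025,0,0,-0.033],[0,0,-0.0029,0,0,-0.038]]' >/dev/null; python3 st.py;  python3 -m jog '[[0,0,-0.0008,0,0,-0.009],[0,0,-0.0012,0,0,-0.018],[0,0,-0.0012,0,0,-0.018]]' >/dev/null; python3 st.py; python3 -m jog '[[0,0,-0.0004,0,0,-0.009],[0,0,-0.0008,0,0,-0.018],[0,0,-0.0008,0,0,-0.018]]' >/dev/null; python3 st.py
```

```text
tool_pos [624.09 231.07  99.95] tcp_rot [ 1.7995e+02 -1.2000e-01  1.5461e+02] ft_force [-9.    4.05 10.47] wrist_torque [ 0.82  1.69 -0.16] 13.23978969502658
tool_pos [624.09 231.02 100.3 ] tcp_rot [ 1.7995e+02 -1.2000e-01  1.5784e+02] ft_force [-9.42  3.14 10.2 ] wrist_torque [ 0.7   1.76 -0.07] 13.476265297912988
tool_pos [624.03 230.99 100.41] tcp_rot [ 1.7994e+02 -1.3000e-01  1.6102e+02] ft_force [-9.81  3.75 10.76] wrist_torque [ 0.79  1.71 -0.87] 13.13008428567754
```

```bash
python3 -m jog '[[0,0,-0.0002,0,0,-0.009],[0,0,-0.0002,0,0,-0.009]]' >/dev/null; python3 st.py; python3 -m jog '[[0,0,0,0,0,0],[0,0,0,0,0,0],[0,0,0,0,0,0],[0,0,0,0,0,0]]' 0.5;  python3 st.py
```

```text
tool_pos [624.02 230.98 100.46] tcp_rot [ 1.7993e+02 -1.4000e-01  1.6261e+02] ft_force [-8.94  4.12  9.35] wrist_torque [ 0.83  1.74 -1.18] 13.276981576232629
time: 8.55
tool_pos: [625.2, 229.4, 99.0]
tcp_rot: [-180.0, -0.0, 162.6]
ft_force: [0.2, -0.3, -0.3]
finger_gap: 42.9
tool_pos [625.15 229.42  99.03] tcp_rot [-179.98   -0.    162.59] ft_force [ 0.19 -0.26 -0.26] wrist_torque [-0.02  0.   -0.01] 42.90757878718676
```

```bash
python3 -m jog '[[0,0,-0.12,0,0,0],[0,0,-0.28,0,0,0],[0,0,-0.44,0,0,0],[0,0,-0.48,0,0,0],[0,0,-0.48,0,0,0],[0,0,-0.48,0,0,0]]'; python3 - <<'E'
from h import *
rel([563.3,-261.6,200],165)
E
```

```text
time: 9.15
tool_pos: [624.7, 229.4, 217.9]
tcp_rot: [-179.9, -0.1, 162.6]
ft_force: [-0.0, 0.4, -0.4]
finger_gap: 42.6
shift [-0.3532 -1.9477  0.0731] turn [-0.0003 -0.0004 -0.0134]
```

```bash
python3 -m jog '[[-0.03,-0.16,0,0,0,0],[-0.06,-0.35,0,0,0,0],[-0.1,-0.54,0,0,0,0],[-0.14,-0.76,0,0,0,0],[-0.176,-0.97,0,0,0,0],[-0.176,-0.97,0,0,0,0],[-0.176,-0.97,0,0,0,0]]' 0.65; python3 - <<'E'
from h import *
from bench import r
import cv2
o=[]
for n,x,y in(("side",195,125),("top",155,125)):
    s=r.snapshot(n)["pixels"][:,:,::-1]; cv2.imwrite(f"pics/{n}b.png",s);o.append(cv2.resize(s[y:y+90,x:x+80],None,fx=5,fy=5,interpolation=cv2.INTER_CUBIC))
cv2.imwrite("pics/b1.png",np.hstack(o))
rel([563.3,-261.6,200],165)
E
```

```text
time: 9.85
tool_pos: [593.3, -16.6, 216.9]
tcp_rot: [-180.0, -0.2, 162.4]
ft_force: [-0.4, 0.2, -0.3]
finger_gap: 55.8
shift [-0.1792 -0.9819  0.0703] turn [ 0.0001 -0.0008 -0.0134]
```

View pics/b1.png

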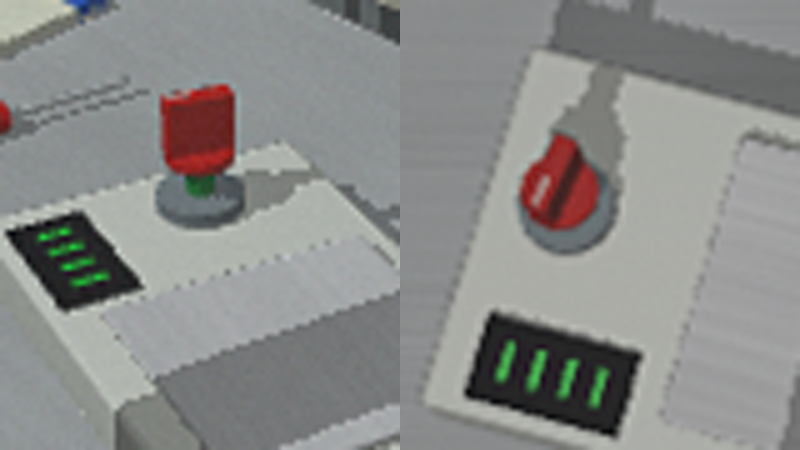

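```bash
python3 - <<'E'
from h import *
import cv2
out=[]
for n,x,y,k in(('top',172,143,12),('side',220,134,12)):
    base=cv2.resize(cv2.imread(f"pics/{n}b.png")[y:y+38,x:x+32],None,fx=k,fy=k,interpolation=cv2.INTER_CUBIC)
    row=[base]
    for yaw in(157.5,149):
        b=base.copy();a=np.radians(yaw);z=112+6*(a+.2507);R=np.array([[np.cos(a),-np.sin(a)],[np.sin(a),np.cos(a)]])
        for zz in(z,z-38):
            pts=[(proj(n,[*(R@c+[624.8,229.7]),zz])-[x,y]+.5)*k for c in((22,7),(22,-7),(-22,-7),(-22,7))]
            cv2.polylines(b,[np.int32(pts)],True,(0,255,0) if zz==z else (255,255,0),1)
        row.append(b)
    out.append(np.hstack(row))
cv2.imwrite("pics/k2.png",cv2.resize(np.vstack(out),None,fx=.65,fy=.65))
E
```

```text
(no output)
```

View pics/k2.png

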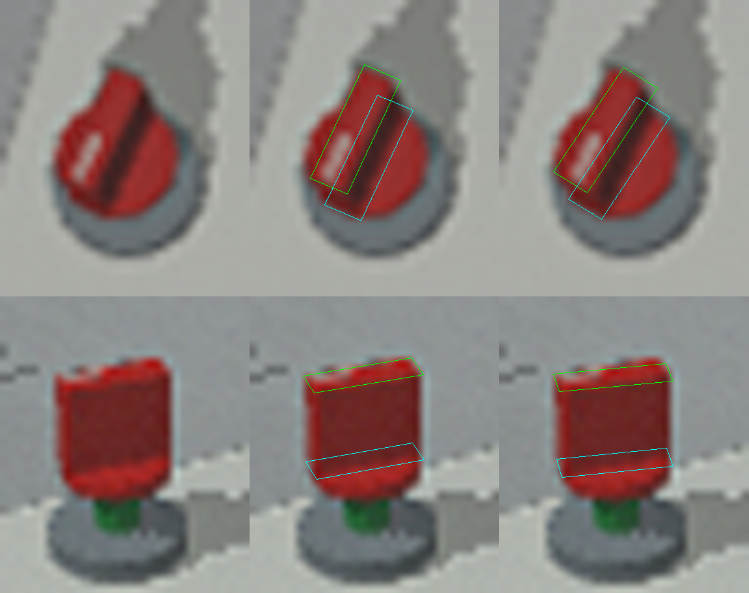

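The knob is at its stop: the 157.5° overlay fits in both views, the green stem shows at about (115,510), and the torque rose sharply there. On to weight 1.

```bash
python3 -m jog '[[-0.03,-0.16,0,0,0,0],[-0.06,-0.35,0,0,0,0],[-0.1,-0.54,0.07,0,0,-0.005],[-0.14,-0.76,0.14,0,0,-0.013],[-0.179,-0.982,0.3,0,0,-0.013],[-0.179,-0.982,0.39,0,0,-0.013],[-0.179,-0.982,0.39,0,0,-0.013],[-0.179,-0.982,0.39,0,0,-0.013]]' 0.65; python3 - <<'E'
from h import *
from bench import r
import cv2
o=[]
for n,x,y in(("side",290,220),("top",320,165)):
    s=r.snapshot(n)["pixels"][:,:,::-1]; o.append(cv2.resize(s[y:y+110,x:x+80],None,fx=5,fy=5,interpolation=cv2.INTER_CUBIC))
cv2.imwrite("pics/b2.png",np.hstack(o))
rel([563.3,-261.6,8],165)
E
python3 st.py
```

```text
time: 10.75
tool_pos: [563.6, -260.6, 119.9]
tcp_rot: [179.9, -0.2, 165.0]
ft_force: [0.6, 0.8, 1.1]
finger_gap: 55.2
shift [ 0.0087 -0.0048  0.4603] turn [0.     0.0006 0.0004]
tool_pos [ 565.5  -260.95  123.08] tcp_rot [1.7999e+02 1.0000e-01 1.6507e+02] ft_force [0.92 0.92 0.03] wrist_torque [ 0.04 -0.05  0.01] 55.53273180954525
```

View pics/b2.png

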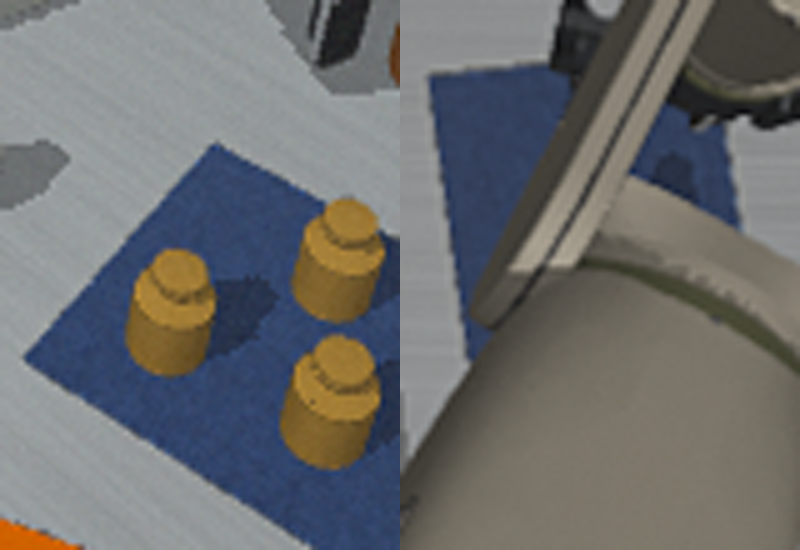

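```bash
python3 -m jog '[[0.005,-0.003,0.1,0,0,0],[0.005,-0.003,0.2,0,0,0],[0.005,-0.003,0.28,0,0,0],[0.005,-0.003,0.32,0,0,0],[0.005,-0.003,0.32,0,0,0],[0.005,-0.003,0.32,0,0,0],[0.005,-0.003,0.32,0,0,0]]'; python3 - <<'E'
from h import *
from bench import r
import cv2
o=[]
for n,x,y in(("side",290,200),):
    s=r.snapshot(n)["pixels"][:,:,::-1]; o.append(cv2.resize(s[y:y+110,x:x+110],None,fx=5,fy=5,interpolation=cv2.INTER_CUBIC))
cv2.imwrite("pics/b3.png",np.hstack(o))
rel([563.3,-261.6,8],165)
E
python3 st.py
```

```text
time: 11.55
tool_pos: [563.9, -263.3, 43.9]
tcp_rot: [-180.0, 0.2, 165.0]
ft_force: [-0.8, 0.3, -0.1]
finger_gap: 55.3
shift [0.004  0.0064 0.1428] turn [-0.0002  0.0009 -0.0002]
tool_pos [ 563.76 -263.36   43.71] tcp_rot [-1.7996e+02  1.6000e-01  1.6496e+02] ft_force [-0.05 -0.08 -0.29] wrist_torque [ 0.   -0.01 -0.01] 55.44177725749912
```

View pics/b3.png

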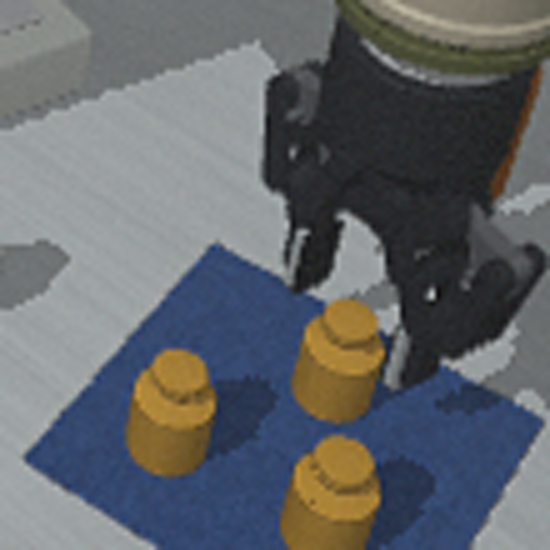

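```bash
python3 -m jog '[[0.003,0.005,0.03,0,0,0],[0.003,0.005,0.07,0,0,0],[0.003,0.005,0.11,0,0,0],[0.003,0.005,0.135,0,0,0],[0.003,0.005,0.142,0,0,0],[0.003,0.005,0.142,0,0,0]]'; python3 st.py;python3 -m jog '[[0,0,0,0,0,0],[0,0,0,0,0,0],[0,0,0,0,0,0],[0,0,0,0,0,0],[0,0,0,0,0,0],[0,0,0,0,0,0]]' 0.3 30; python3 st.py
```

```text
time: 12.2
tool_pos: [561.6, -261.3, 5.5]
tcp_rot: [180.0, -0.1, 164.9]
ft_force: [-0.3, -1.0, -0.3]
finger_gap: 55.6
tool_pos [ 561.63 -261.28    5.52] tcp_rot [ 1.7998e+02 -7.0000e-02  1.6494e+02] ft_force [-0.35 -1.02 -0.33] wrist_torque [-0.01 -0.05  0.03] 55.598161776636545
time: 12.8
tool_pos: [562.6, -261.8, 7.0]
tcp_rot: [-180.0, 0.1, 164.9]
ft_force: [0.5, -0.0, 4.9]
finger_gap: 34.7
tool_pos [ 562.58 -261.78    6.95] tcp_rot [-1.7998e+02  6.0000e-02  1.6494e+02] ft_force [ 0.52 -0.    4.94] wrist_torque [-0.   -0.03  0.01] 34.67760451680152
```

```bash
python3 -m jog '[[0,0,-0.02,0,0,0],[0,0,-0.06,0,0,0],[0,0,-0.14,0,0,0],[0,0,-0.26,0,0,0],[0,0,-0.4,0,0,0],[0,0,-0.5,0,0,0],[0,0,-0.5,0,0,0],[0,0,-0.5,0,0,0]]' 0 40; python3 - <<'E'
from h import *
from bench import r
import cv2
s=r.snapshot("side")["pixels"][:,:,::-1];x,y=280,170
cv2.imwrite("pics/b4.png",cv2.resize(s[y:y+120,x:x+120],None,fx=5,fy=5,interpolation=cv2.INTER_CUBIC))
a=np.radians(-14.4)
for c in((0,-40),(0,38)):
    print(np.array([[np.cos(a),-np.sin(a)],[np.sin(a),np.cos(a)]])@c+[563,70.5])
rel([553,31.8,134],165)
E
python3 st.py
```

```text
time: 13.6
tool_pos: [562.2, -261.5, 131.6]
tcp_rot: [-180.0, 0.0, 164.9]
ft_force: [0.3, 0.7, -2.5]
finger_gap: 35.1
[553.05240451  31.75667355]
[572.45021571 107.30616012]
shift [ 0.3365  1.1226 -0.0149] turn [ 0.0002 -0.0006 -0.0003]
tool_pos [ 561.29 -261.07  129.98] tcp_rot [ 1.7997e+02 -1.1000e-01  1.6494e+02] ft_force [-0.08  0.62 -2.53] wrist_torque [-0.02 -0.04  0.05] 34.614566481419075
```

View pics/b4.png

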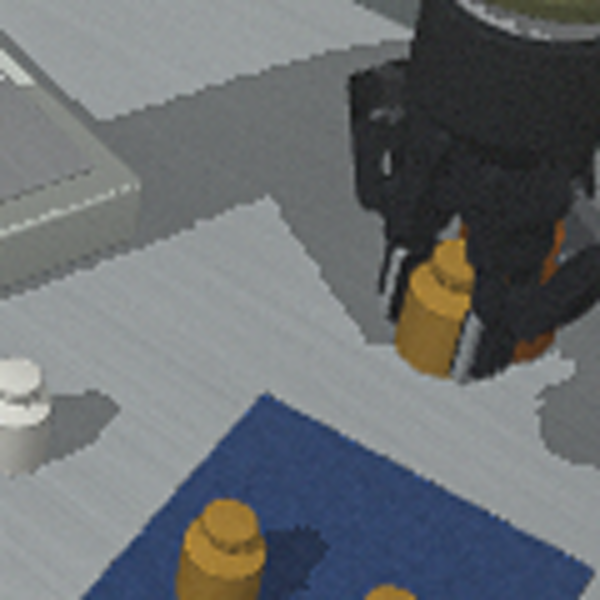

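```bash
python3 -m jog '[[0.04,0.12,0,0,0,0],[0.09,0.28,0,0,0,0],[0.14,0.46,0,0,0,0],[0.2,0.64,0,0,0,0],[0.25,0.82,0,0,0,0],[0.29,0.95,0,0,0,0],[0.3,1,0,0,0,0],[0.3,1,0,0,0,0]]'; python3 - <<'E'
from h import *
rel([553,31.8,110],165)
E
```

```text
time: 14.45
tool_pos: [553.3, 1.2, 129.2]
tcp_rot: [-180.0, -0.2, 165.1]
ft_force: [-1.0, -0.3, -3.6]
finger_gap: 34.7
shift [0.0323 0.1179 0.0771] turn [-0.0001 -0.0011  0.0006]
```

```bash
python3 -m jog '[[0.015,0.05,0,0,0,0],[0.03,0.1,0.03,0,0,0],[0.032,0.118,0.06,0,0,0],[0.032,0.118,0.1,0,0,0],[0.032,0.118,0.14,0,0,0],[0.032,0.118,0.18,0,0,0],[0.032,0.118,0.2,0,0,0],[0.032,0.118,0.2,0,0,0],[0.032,0.118,0.2,0,0,0],[0.032,0.118,0.2,0,0,0]]'; python3 -m jog '[[0,0,0,0,0,0],[0,0,0,0,0,0]]'; python3 - <<'E'
from h import *
from bench import r
import cv2
s=r.snapshot("side")["pixels"][:,:,::-1];x,y=210,120
cv2.imwrite("pics/b5.png",cv2.resize(s[y:y+120,x:x+120],None,fx=5,fy=5,interpolation=cv2.INTER_CUBIC))
rel([553,31.8,63],165)
E
python3 st.py
```

```text
time: 15.45
tool_pos: [555.1, 29.8, 82.0]
tcp_rot: [180.0, 0.1, 164.9]
ft_force: [-0.7, 0.3, -2.0]
finger_gap: 34.7
time: 15.65
tool_pos: [554.9, 29.9, 81.8]
tcp_rot: [180.0, 0.0, 164.9]
ft_force: [-0.4, 0.0, -3.0]
finger_gap: 34.8
shift [0.0089 0.0053 0.0747] turn [ 0.      0.0002 -0.0003]
tool_pos [554.81  29.95  81.68] tcp_rot [1.7999e+02 4.0000e-02 1.6494e+02] ft_force [-0.02 -0.81 -2.58] wrist_torque [-0.02  0.05  0.01] 34.2438366953387
```

View pics/b5.png

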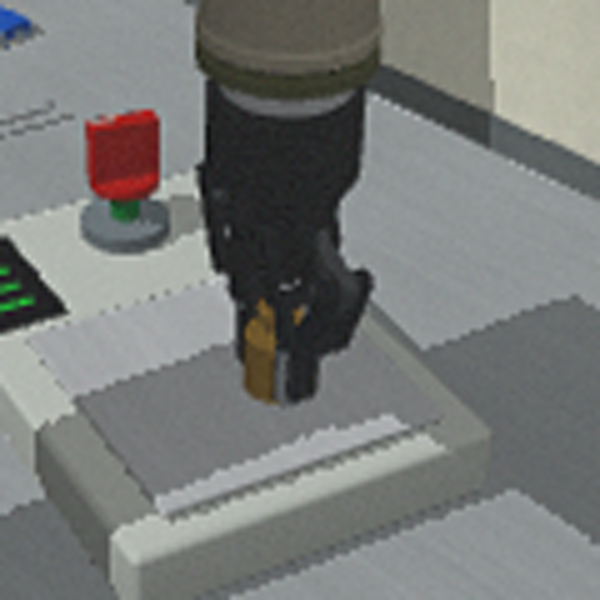

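```bash
python3 -m jog '[[0,0,0.02,0,0,0],[0,0,0.04,0,0,0],[0,0,0.055,0,0,0],[0,0,0.062,0,0,0],[0,0,0.062,0,0,0],[0,0,0.062,0,0,0]]' >/dev/null; python3 st.py;  python3 -m jog '[[0,0,0.002,0,0,0],[0,0,0.004,0,0,0],[0,0,0.006,0,0,0],[0,0,0.006,0,0,0],[0,0,0.006,0,0,0]]' >/dev/null; python3 st.py;python3 -m jog '[[0,0,0.002,0,0,0],[0,0,0.004,0,0,0],[0,0,0.004,0,0,0]]' >/dev/null; python3 st.py
```

```text
tool_pos [554.59  29.96  65.81] tcp_rot [-180.     -0.    164.94] ft_force [ 0.37  0.13 -3.03] wrist_torque [ 0.03 -0.02 -0.05] 35.12685849932226
tool_pos [554.55  29.95  64.33] tcp_rot [-180.     -0.    164.94] ft_force [ 0.62 -0.04 -2.89] wrist_torque [-0.02 -0.04  0.02] 34.509910570423216
tool_pos [554.52  29.93  63.22] tcp_rot [-1.8000e+02 -1.0000e-02  1.6494e+02] ft_force [ 0.13 -0.87 -2.88] wrist_torque [-0.05  0.03 -0.02] 34.36573281788578
```

```bash
for i in 1 2 3; do python3 -m jog '[[0,0,0.002,0,0,0],[0,0,0.002,0,0,0]]' >/dev/null; python3 st.py; done
```

```text
tool_pos [554.6   29.95  62.98] tcp_rot [-180.      0.    164.94] ft_force [-1.22  0.69 -0.46] wrist_torque [0.   0.17 0.03] 34.41045740954951
tool_pos [554.63  29.97  62.96] tcp_rot [-180.      0.    164.94] ft_force [-4.37 -0.32  5.18] wrist_torque [ 0.01  0.7  -0.01] 34.45008433811179
tool_pos [554.67  29.94  62.95] tcp_rot [-1.8000e+02  1.0000e-02  1.6494e+02] ft_force [-7.29 -0.11  9.93] wrist_torque [-0.01  1.09 -0.04] 34.860959572609715
```

```bash
python3 -m jog '[[0,0,-0.003,0,0,0],[0,0,-0.003,0,0,0]]' >/dev/null; python3 st.py; python3 -m jog '[[0,0,0,0,0,0],[0,0,0,0,0,0],[0,0,0,0,0,0],[0,0,0,0,0,0],[0,0,0,0,0,0]]' 0.65; python3 -m jog '[[0,0,-0.04,0,0,0],[0,0,-0.12,0,0,0],[0,0,-0.2,0,0,0],[0,0,-0.28,0,0,0],[0,0,-0.36,0,0,0],[0,0,-0.36,0,0,0]]';  python3 - <<'E'
from h import *
from bench import r
import cv2
s=r.snapshot("side")["pixels"][:,:,::-1];x,y=210,120
cv2.imwrite("pics/b6.png",cv2.resize(s[y:y+120,x:x+120],None,fx=5,fy=5,interpolation=cv2.INTER_CUBIC))
rel([498,-300.5,120],90)
E
```

```text
tool_pos [554.82  29.95  62.96] tcp_rot [1.7999e+02 3.0000e-02 1.6494e+02] ft_force [-2.37  0.61  3.57] wrist_torque [ 0.03  0.43 -0.04] 34.7411277861663
time: 18.4
tool_pos: [554.6, 29.9, 62.5]
tcp_rot: [-180.0, -0.0, 164.9]
ft_force: [0.6, 0.2, 1.0]
finger_gap: 55.7
time: 19.0
tool_pos: [557.0, 29.9, 157.0]
tcp_rot: [179.9, 0.4, 164.9]
ft_force: [0.5, 0.1, 0.6]
finger_gap: 55.9
shift [-0.1184 -1.3366  0.1392] turn [0.0011 0.001  0.4163]
```

View pics/b6.png

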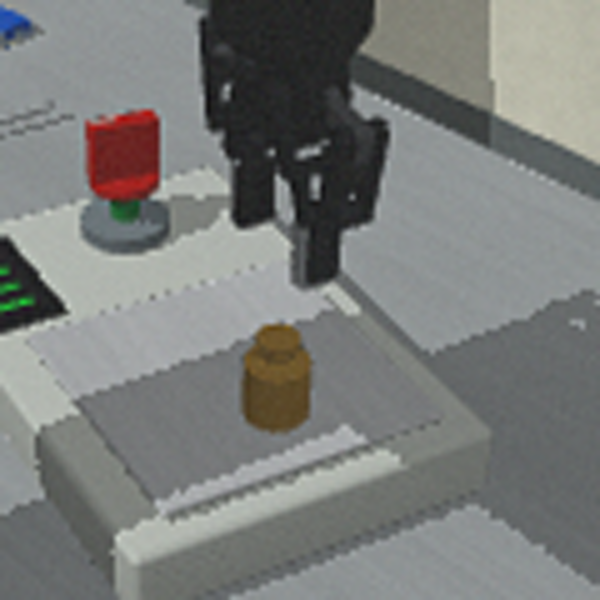

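The weight stands upright on the pan (base at about (275,420) in the crop), well inside its edges. Next is the third weight.

```bash
python3 -m jog '[[-0.01,-0.12,0,0,0,0.04],[-0.03,-0.3,0,0,0,0.085],[-0.05,-0.48,0,0,0,0.13],[-0.06,-0.66,0,0,0,0.175],[-0.08,-0.84,0,0,0,0.22],[-0.09,-0.96,0,0,0,0.265],[-0.09,-1,0,0,0,0.31],[-0.09,-1,0,0,0,0.355],[-0.09,-1,0,0,0,0.4],[-0.09,-1,0,0,0,0.416]]'; python3 - <<'E'
from h import *
rel([498,-300.5,100],90)
E
```

```text
time: 20.05
tool_pos: [510.5, -217.2, 151.2]
tcp_rot: [-179.9, -0.1, 89.7]
ft_force: [-0.7, -0.0, 0.0]
finger_gap: 55.6
shift [-0.3336 -0.0481  0.2045] turn [-0.0006 -0.0003 -0.0016]
```

```bash
python3 -m jog '[[-0.12,-0.015,0,0,0,0],[-0.27,-0.035,0.05,0,0,0],[-0.334,-0.048,0.15,0,0,0],[-0.334,-0.048,0.28,0,0,0],[-0.334,-0.048,0.38,0,0,0],[-0.334,-0.048,0.4,0,0,0],[-0.334,-0.048,0.4,0,0,0],[-0.334,-0.048,0.4,0,0,0],[-0.334,-0.048,0.4,0,0,0]]'; python3 - <<'E'
from h import *
from bench import r
import cv2
s=r.snapshot("side")["pixels"][:,:,::-1];x,y=280,220
cv2.imwrite("pics/b7.png",cv2.resize(s[y:y+120,x:x+120],None,fx=5,fy=5,interpolation=cv2.INTER_CUBIC))
rel([498,-300.5,7],90)
E
python3 st.py
```

```text
time: 20.95
tool_pos: [500.7, -301.5, 54.5]
tcp_rot: [179.9, 0.1, 90.1]
ft_force: [-0.2, -0.4, -0.0]
finger_gap: 55.7
shift [ 0.0042 -0.011   0.1899] turn [0.0008 0.0006 0.0004]
tool_pos [ 500.62 -301.47   54.47] tcp_rot [1.7986e+02 1.0000e-01 9.0080e+01] ft_force [0.13 0.27 0.31] wrist_torque [-0.01  0.03 -0.02] 55.5114956123504
```

View pics/b7.png

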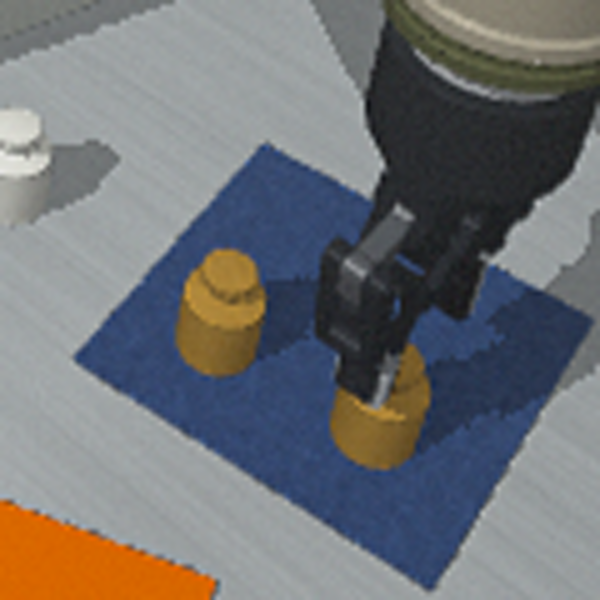

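```bash
python3 -m jog '[[0.004,-0.01,0,0,0,0],[0.004,-0.01,0.04,0,0,0],[0.004,-0.01,0.09,0,0,0],[0.004,-0.01,0.14,0,0,0],[0.004,-0.01,0.175,0,0,0],[0.004,-0.01,0.188,0,0,0],[0.004,-0.01,0.188,0,0,0],[0.004,-0.01,0.188,0,0,0]]'; python3 st.py;python3 -m jog '[[0,0,0,0,0,0],[0,0,0,0,0,0],[0,0,0,0,0,0],[0,0,0,0,0,0],[0,0,0,0,0,0],[0,0,0,0,0,0]]' 0.3 30; python3 st.py
```

```text
time: 21.8
tool_pos: [497.1, -300.0, 5.7]
tcp_rot: [180.0, 0.0, 90.1]
ft_force: [-0.0, -0.0, 0.7]
finger_gap: 55.4
tool_pos [ 497.12 -299.99    5.73] tcp_rot [1.7999e+02 1.0000e-02 9.0060e+01] ft_force [-0.01 -0.01  0.71] wrist_torque [-0.   -0.03 -0.03] 55.3780182522779
time: 22.4
tool_pos: [497.4, -300.2, 6.4]
tcp_rot: [179.9, 0.0, 90.1]
ft_force: [-1.5, 0.3, 5.9]
finger_gap: 34.9
tool_pos [ 497.4  -300.24    6.42] tcp_rot [1.7995e+02 5.0000e-02 9.0060e+01] ft_force [-1.53  0.26  5.9 ] wrist_torque [0.06 0.27 0.01] 34.93268848490473
```

```bash
python3 -m jog '[[0,0,-0.02,0,0,0],[0,0,-0.06,0,0,0],[0,0,-0.14,0,0,0],[0,0,-0.26,0,0,0],[0,0,-0.4,0,0,0],[0,0,-0.5,0,0,0],[0,0,-0.52,0,0,0],[0,0,-0.52,0,0,0]]' 0 40; python3 - <<'E'
from h import *
rel([572.4,107.3,134],90)
E
python3 st.py
```

```text
time: 23.2
tool_pos: [497.4, -300.1, 136.5]
tcp_rot: [179.9, 0.1, 90.1]
ft_force: [0.0, -0.4, -3.5]
finger_gap: 34.6
shift [1.6295 0.3017 0.0085] turn [0.0005 0.0004 0.0004]
tool_pos [ 497.43 -300.15  136.49] tcp_rot [1.7991e+02 7.0000e-02 9.0060e+01] ft_force [ 0.01 -0.44 -3.55] wrist_torque [0.02 0.02 0.02] 34.62596248849062
```

```bash
python3 -m jog '[[0.1,0.02,-0.02,0,0,0],[0.24,0.045,-0.04,0,0,0],[0.4,0.075,-0.06,0,0,0],[0.56,0.1,-0.06,0,0,0],[0.7,0.13,-0.06,0,0,0],[0.8,0.15,-0.06,0,0,0],[0.82,0.152,-0.06,0,0,0]]'; python3 -m jog '[[0.1,0.02,0,0,0,0],[0.24,0.045,0,0,0,0],[0.4,0.075,0,0,0,0],[0.56,0.1,0,0,0,0],[0.7,0.13,0,0,0,0],[0.79,0.147,0,0,0,0],[0.81,0.15,0,0,0,0],[0.81,0.15,0,0,0,0],[0.81,0.15,0,0,0,0],[0.81,0.15,0,0,0,0]]'; python3 - <<'E'
from h import *
rel([572.4,107.3,80],90)
E
python3 st.py
```

```text
time: 23.9
tool_pos: [533.6, -91.5, 147.9]
tcp_rot: [-179.8, -0.1, 90.2]
ft_force: [0.2, 0.4, -1.2]
finger_gap: 34.6
time: 24.9
tool_pos: [571.7, 106.3, 150.0]
tcp_rot: [-180.0, 0.0, 90.0]
ft_force: [0.6, 0.0, -2.3]
finger_gap: 34.7
shift [0.004  0.0029 0.2802] turn [-0.0003  0.0002 -0.0001]
tool_pos [571.74 106.33 150.05] tcp_rot [-1.7995e+02  3.0000e-02  8.9980e+01] ft_force [ 0.64  0.02 -2.31] wrist_torque [-0.02  0.01 -0.  ] 34.702217105775745
```

```bash
python3 -m jog '[[0,0,0.05,0,0,0],[0,0,0.12,0,0,0],[0,0,0.2,0,0,0],[0,0,0.27,0,0,0],[0,0,0.31,0,0,0],[0,0,0.33,0,0,0],[0,0,0.336,0,0,0],[0,0,0.336,0,0,0],[0,0,0.336,0,0,0]]'; python3 st.py; python3 - <<'E'
from h import *
from bench import r
import cv2
s=r.snapshot("side")["pixels"][:,:,::-1];x,y=210,120
cv2.imwrite("pics/b8.png",cv2.resize(s[y:y+120,x:x+120],None,fx=5,fy=5,interpolation=cv2.INTER_CUBIC))
E
```

```text
time: 25.8
tool_pos: [572.8, 107.8, 67.6]
tcp_rot: [179.9, -0.0, 90.1]
ft_force: [-0.4, -0.1, -2.5]
finger_gap: 34.7
tool_pos [572.8  107.79  67.64] tcp_rot [ 1.799e+02 -1.000e-02  9.006e+01] ft_force [-0.45 -0.08 -2.47] wrist_torque [-0.02  0.01  0.06] 34.67904188128439
```

View pics/b8.png

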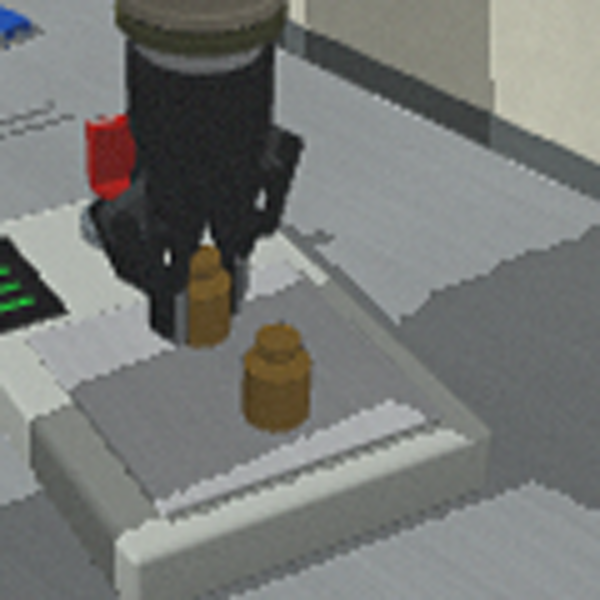

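```bash
python3 -m jog '[[0,0,0.004,0,0,0],[0,0,0.008,0,0,0],[0,0,0.012,0,0,0],[0,0,0.014,0,0,0],[0,0,0.014,0,0,0],[0,0,0.014,0,0,0]]' >/dev/null; python3 st.py; for i in 1 2 3; do python3 -m jog '[[0,0,0.002,0,0,0],[0,0,0.002,0,0,0]]' >/dev/null; python3 st.py; done
```

```text
tool_pos [571.98 107.72  63.02] tcp_rot [-179.99    0.     90.06] ft_force [-0.13 -0.37 -2.74] wrist_torque [ 0.02 -0.04  0.03] 34.8759332596511
tool_pos [572.02 107.76  62.55] tcp_rot [180.     0.    90.06] ft_force [-0.34 -0.46 -3.45] wrist_torque [-0.05  0.03  0.03] 34.61145113929628
tool_pos [572.08 107.78  62.52] tcp_rot [179.99   0.    90.06] ft_force [-2.76 -0.38  1.7 ] wrist_torque [-0.09  0.48  0.02] 34.87798698774962
tool_pos [572.1  107.8   62.48] tcp_rot [179.99   0.    90.07] ft_force [-5.45 -0.12  6.77] wrist_torque [-0.15  0.89 -0.  ] 34.667649173518846
```

```bash
python3 -m jog '[[0,0,-0.002,0,0,0],[0,0,-0.002,0,0,0]]' >/dev/null; python3 st.py; python3 -m jog '[[0,0,0,0,0,0],[0,0,0,0,0,0],[0,0,0,0,0,0],[0,0,0,0,0,0],[0,0,0,0,0,0]]' 0.65; python3 -m jog '[[0,0,-0.04,0,0,0],[0,0,-0.12,0,0,0],[0,0,-0.24,0,0,0],[0,0,-0.4,0,0,0],[0,0,-0.56,0,0,0],[0,0,-0.7,0,0,0],[0,0,-0.7,0,0,0]]'; python3 -m jog '[[0,-0.1,0,0,0,0],[0,-0.25,0,0,0,0],[0,-0.4,0,0,0,0],[0,-0.5,0,0,0,0],[0,-0.5,0,0,0,0],[0,-0.5,0,0,0,0],[0,-0.5,0,0,0,0]]';  python3 - <<'E'
from h import *
from bench import r
import cv2
for n in("side","top"):
    s=r.snapshot(n)["pixels"][:,:,::-1]; cv2.imwrite(f"pics/{n}e.png",cv2.resize(s,None,fx=1.5,fy=1.5,interpolation=cv2.INTER_CUBIC))
E
```

```text
tool_pos [572.11 107.79  62.49] tcp_rot [179.98  -0.    90.07] ft_force [-3.31  0.1   5.66] wrist_torque [-0.06  0.67 -0.01] 34.67622329310432
time: 27.75
tool_pos: [572.0, 107.7, 62.0]
tcp_rot: [-180.0, 0.0, 90.1]
ft_force: [0.1, -0.9, -0.7]
finger_gap: 55.4
time: 28.45
tool_pos: [575.2, 108.1, 245.3]
tcp_rot: [179.3, -0.1, 90.1]
ft_force: [0.4, -0.1, -0.1]
finger_gap: 55.6
time: 29.15
tool_pos: [447.7, 107.6, 237.4]
tcp_rot: [180.0, -0.0, 90.1]
ft_force: [0.0, 0.0, -0.4]
finger_gap: 55.6
```

View pics/sidee.png

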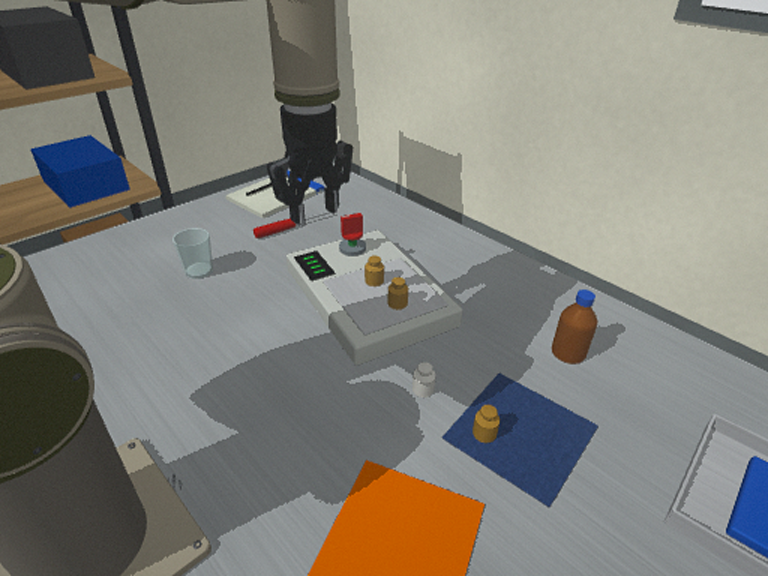

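View pics/tope.png

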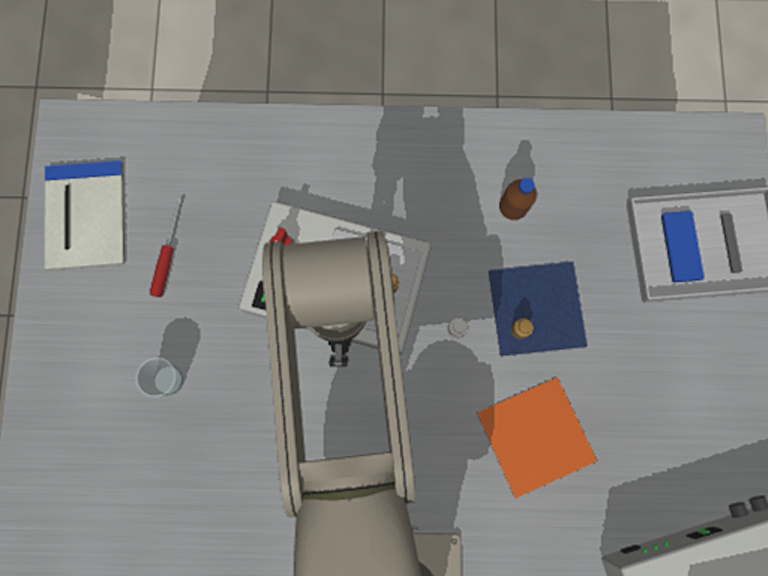

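Side view: two weights stand upright on the pan at (374,271) and (398,293), one is on the mat at (487,423), and the knob is up with its green stem showing at (351,230). The bottle, beaker and screwdriver are where they were, and the arm is touching nothing. I'll hand it in.

```bash
python3 st.py; python3 -c "
from bench import r
print(r.hand_in())"
```

```text
tool_pos [447.66 107.54 237.06] tcp_rot [-179.99    0.     90.05] ft_force [-0.8   0.35  0.22] wrist_torque [-0.    0.02  0.05] 55.56426280928047
the job is handed in; nothing more can be done
None
```

The job is done and was handed in at about 29 s, within the 72 s limit. I unscrewed the knob first, then stood two brass weights on the pan and left the third on the blue mat.

- **Knob:** I turned it about 157° counter-clockwise, with the grasp rising alongside it. The torque jumped from about 0.1 to 0.9–1.2 N m at the stop. Both camera views then matched a fully raised knob, with its green stem showing.
- **Weights:** I lowered each one until the wrist felt contact, before opening the gripper. They stand upright near the middle of the pan, about 80 mm apart. I pressed the first down with slightly more force than needed, about 12 N, and eased it off before releasing.
- **Last checks:** The final pictures show two weights upright on the pan, one on the mat and the knob still up. The bottle, beaker and screwdriver look unmoved, and the gripper was clear with no force on it. In the last top view the arm hid most of the pan, so the pan weights were checked from the side view alone.

No checks failed or disagreed; my initial position estimates agreed between the two cameras to about 1–5 mm.

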